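# Change the soaked transformer whose timer has run out

## Task

Three transformers are on soak test, each in its own jig with a clockwork run-back timer, and one of the timers has run right down to zero. Take the transformer out of that jig and stand it upright in the grey tray beside the one already tested, then set the new transformer that stands alone just behind the jigs fully down into the emptied locating frame, and only then wind that jig's timer clockwise all the way up to its stop. Put the transformers down rather than dropping them, and leave the other two jigs running as they are: do not move their transformers or turn their dials, and do not knock over the one already in the tray.

Things in the scene. Friction and masses are not known exactly. Their poses are not given: they have to be found in the camera images.
- jig_a: soak-test jig, fixed, black base plate 158 x 76 mm, top 10 mm above the bench, origin at the centre of its underside. Grey timer case 62 x 66 mm, 44 mm high, on its -x half with the dial on top; low aluminium locating frame on its +x half; one of three alike that stand in a row in any order.
- unit_a: mains transformer, 38 x 48 x 41 mm (x, y, z), 0.2 to 0.45 kg: grey laminated core 20 x 48 mm and 40 high, with a bobbin 38 x 28 mm round its middle between 7 and 33 mm height; origin at the centre of its underside, y along the 48 mm side; the same either way round; good to grip across the 48 mm ends of the core. It stands in the frame of jig_a at the start.
- timer_a (a joint): clockwork run-back timer of jig_a: turned by the knob (black, fluted, round, 42 mm across, from 48 to 70 mm above the bench). 0 = run right down, the white pointer line at the thick zero mark on the left (1.5 rad anticlockwise from the jig's +x); grows as it is turned clockwise seen from above; 3.0 rad = wound up to the stop. Light spring, the clockwork holds it where it is let go.
- dial_a (a point): point on the knob's axis of jig_a, 60 mm above the bench, mid-height of the knob (42 mm behind the jig's origin, -x); axes as the jig's.
- pointer_a (a point): outer end of the white pointer line on top of the knob of jig_a, 19 mm from the axis, 70 mm above the bench.
- nest_a (a point): centre of the locating frame of jig_a, on the base plate's top (10 mm above the bench, 40 mm ahead of the jig's origin, +x); axes as the jig's. Frame inside 26 (x) x 54 (y) mm, walls 5 mm thick and 5 mm high; it takes the foot of the core with 3 mm all round, the bobbin stays above the walls.
- jig_b: soak-test jig, fixed, black base plate 158 x 76 mm, top 10 mm above the bench, origin at the centre of its underside. Grey timer case 62 x 66 mm, 44 mm high, on its -x half with the dial on top; low aluminium locating frame on its +x half; one of three alike that stand in a row in any order.
- unit_b: mains transformer, 38 x 48 x 41 mm (x, y, z), 0.2 to 0.45 kg: grey laminated core 20 x 48 mm and 40 high, with a bobbin 38 x 28 mm round its middle between 7 and 33 mm height; origin at the centre of its underside, y along the 48 mm side; the same either way round; good to grip across the 48 mm ends of the core. It stands in the frame of jig_b at the start.
- timer_b (a joint): clockwork run-back timer of jig_b: turned by the knob (black, fluted, round, 42 mm across, from 48 to 70 mm above the bench). 0 = run right down, the white pointer line at the thick zero mark on the left (1.5 rad anticlockwise from the jig's +x); grows as it is turned clockwise seen from above; 3.0 rad = wound up to the stop. Light spring, the clockwork holds it where it is let go.
- dial_b (a point): point on the knob's axis of jig_b, 60 mm above the bench, mid-height of the knob (42 mm behind the jig's origin, -x); axes as the jig's.
- pointer_b (a point): outer end of the white pointer line on top of the knob of jig_b, 19 mm from the axis, 70 mm above the bench.
- nest_b (a point): centre of the locating frame of jig_b, on the base plate's top (10 mm above the bench, 40 mm ahead of the jig's origin, +x); axes as the jig's. Frame inside 26 (x) x 54 (y) mm, walls 5 mm thick and 5 mm high; it takes the foot of the core with 3 mm all round, the bobbin stays above the walls.
- jig_c: soak-test jig, fixed, black base plate 158 x 76 mm, top 10 mm above the bench, origin at the centre of its underside. Grey timer case 62 x 66 mm, 44 mm high, on its -x half with the dial on top; low aluminium locating frame on its +x half; one of three alike that stand in a row in any order.
- unit_c: mains transformer, 38 x 48 x 41 mm (x, y, z), 0.2 to 0.45 kg: grey laminated core 20 x 48 mm and 40 high, with a bobbin 38 x 28 mm round its middle between 7 and 33 mm height; origin at the centre of its underside, y along the 48 mm side; the same either way round; good to grip across the 48 mm ends of the core. It stands in the frame of jig_c at the start.
- timer_c (a joint): clockwork run-back timer of jig_c: turned by the knob (black, fluted, round, 42 mm across, from 48 to 70 mm above the bench). 0 = run right down, the white pointer line at the thick zero mark on the left (1.5 rad anticlockwise from the jig's +x); grows as it is turned clockwise seen from above; 3.0 rad = wound up to the stop. Light spring, the clockwork holds it where it is let go.
- dial_c (a point): point on the knob's axis of jig_c, 60 mm above the bench, mid-height of the knob (42 mm behind the jig's origin, -x); axes as the jig's.
- pointer_c (a point): outer end of the white pointer line on top of the knob of jig_c, 19 mm from the axis, 70 mm above the bench.
- nest_c (a point): centre of the locating frame of jig_c, on the base plate's top (10 mm above the bench, 40 mm ahead of the jig's origin, +x); axes as the jig's. Frame inside 26 (x) x 54 (y) mm, walls 5 mm thick and 5 mm high; it takes the foot of the core with 3 mm all round, the bobbin stays above the walls.
- unit_new: mains transformer, 38 x 48 x 41 mm (x, y, z), 0.2 to 0.45 kg: grey laminated core 20 x 48 mm and 40 high, with a bobbin 38 x 28 mm round its middle between 7 and 33 mm height; origin at the centre of its underside, y along the 48 mm side; the same either way round; good to grip across the 48 mm ends of the core. The new one: it stands alone on the bench behind the jigs, to the left of the tray.
- unit_tested: mains transformer, 38 x 48 x 41 mm (x, y, z), 0.2 to 0.45 kg: grey laminated core 20 x 48 mm and 40 high, with a bobbin 38 x 28 mm round its middle between 7 and 33 mm height; origin at the centre of its underside, y along the 48 mm side; the same either way round; good to grip across the 48 mm ends of the core. It stands in the right half of the tray at the start.
- tray: grey plastic tray, fixed, 108 x 180 mm (x, y), rim 10 mm high and 4 mm thick, floor 3 mm thick; origin at the centre of its underside. Its left (+y) half is free at the start.
- tray_in (a point): centre of the tray's inner floor, 3 mm above the bench; axes as the tray's.
Mind the look-alikes: they are no part of the job. Leave any blue or yellow look-alike of the unit_new alone.

How it is judged:
On the way, in this order (a step that is already met when the one before it is completed fails the run):
1. the transformer from the jig whose timer has run out (unit_b, from jig_b) stands upright on the floor of the tray, let go (x of unit_b in the frame of tray_in between -0.045 and 0.045 m and y of unit_b in the frame of tray_in between -0.083 and 0.083 m and z of unit_b in the frame of tray_in below 0.005 m and angle between unit_b's own z axis and vertical below 0.1 rad and contact force between the fingers and unit_b below 0.1 N), for 0.2 s.
2. the new transformer stands fully down in that jig's locating frame, let go (horizontal distance between unit_new and nest_b below 0.006 m and z of unit_new in the frame of nest_b below 0.003 m and angle between unit_new's own z axis and vertical below 0.06 rad and angle between the y axis of unit_new and the y axis of jig_b, either way round below 0.2 rad and contact force between the fingers and unit_new below 0.1 N), for 0.2 s.
3. that jig's timer is wound up to its stop (timer_b over 2.7 of 3.0 rad) (value of joint timer_b above 2.7 rad), for 0.2 s.
At the end, for the whole second after the job is handed in: unit_b upright (0.1 rad) and at rest on the tray floor; unit_new at rest in jig_b's frame: within 6 mm of its centre, under 3 mm above the plate, long sides parallel within 0.2 rad; timer_b past 2.7 of its 3.0 rad (x of unit_b in the frame of tray_in between -0.045 and 0.045 m and y of unit_b in the frame of tray_in between -0.083 and 0.083 m and z of unit_b in the frame of tray_in below 0.005 m and angle between unit_b's own z axis and vertical below 0.1 rad and horizontal distance between unit_new and nest_b below 0.006 m and z of unit_new in the frame of nest_b below 0.003 m and angle between unit_new's own z axis and vertical below 0.06 rad and angle between the y axis of unit_new and the y axis of jig_b, either way round below 0.2 rad and value of joint timer_b above 2.7 rad and linear speed of each of unit_b, unit_new below 0.02 m/s); the robot touches nothing.
It fails at once if a transformer in one of the two running jigs is shifted by more than 8 mm (distance of any of unit_a, unit_c from where it was at the start of the episode above 0.008 m).
It fails at once if the dial of a running timer is turned (its pointer tip shifts by more than 5 mm, about 0.27 rad) (distance of any of pointer_a, pointer_c from where it was at the start of the episode above 0.005 m).
It fails at once if the transformer already in the tray is knocked over or out of the tray (tilted over 0.5 rad or shifted over 40 mm) (angle between unit_tested's own z axis and vertical above 0.5 rad or distance of unit_tested from where it was at the start of the episode above 0.04 m).
It fails at once if a transformer is dropped (falls free at over 0.6 m/s, a fall of about 2 cm) ((contact force between the fingers and unit_b below 0.05 N and linear speed of unit_b above 0.6 m/s) or (contact force between the fingers and unit_new below 0.05 N and linear speed of unit_new above 0.6 m/s)).
It also fails if it takes over 72 s, if anything falls off the work surface, if the arm or the gripper's body presses on something with over 40 N, if the wrist force passes 120 N, or if a joint passes its speed limit or range.

## Robot

A 6-joint arm with a two-finger parallel gripper is mounted at the origin on a cart in front of the work surface, level with it; the furniture and walls round the work are solid. World frame = base frame: x ahead of the robot, y to its left, z up, the work surface at z = 0. Lengths are in m, angles in rad, forces in N, time in s.
With the tool pointing down it reaches from about 0.35 to 0.875 m from the base axis. Payload 4.2 kg.
Tool frame: the origin (TCP) lies at the very end of the fingers, on their centre line; the grasp point (between the pads) lies behind it (env.grip_depth is the z of the grasp point in the tool frame, in m); z points along the fingers, y is the line along which they close (so a half turn about z gives the same grasp; the last joint's range is limited). The gripper opens to 87 mm and grips with 3 to 60 N. Pads are 19 mm wide; open, the fingers measure 117 mm over their backs; the gripper's body (75 mm by 190 mm) begins 51 mm behind the grasp point.
Start: joints at [1.539, 0.385, 0.008, 0, -1.194, -0.259], TCP at [0.179, 0.599, 0.223] pointing down, gripper open.
Joint ranges: [-3.14, 3.14], [-1.21, 2.06], [-1.07, 1.41], [-3.16, 2.05], [-2.99, -0.16], [-3.1, 3.1]. Speed limits (rad/s): [2.79, 2.79, 3.14, 3.14, 3.14, 3.14].

## Interface

Orientations are given as a rotation vector (axis times angle).
In Python, from workcell import env gives the robot as it stands.
- The arm moves only by the tool servo_tool, never from a script. Its argument "motion" is a list of rows, each a list of 6 numbers: the shift along the tool's x, y, z each as a share of 120 mm, from -1 to 1, then the turn, a rotation vector about the tool's x, y, z each as a share of 180 degrees, from -1 to 1. A call has 1 to 12 rows; each row shifts and turns the commanded pose from where the row before left it, along the tool's axes as they then stand; what a row does not reach is not made up. A row lasts 1/8 s, in which the tool goes at most 62.5 mm and 10.7 degrees, less where a joint would pass 70% of its speed; a pose out of reach is approached as far as the arm can. A call with a number of a shift or a turn outside -1 to 1 is refused whole. A call with a gripper value outside its range is refused whole. "jaw" is the opening, from 0 (shut) to 1 (fully open), set as the call begins (left out, the last holds). The fingers move at their own pace and stop on an object; the grip force is fixed at half the most. Time passes only in rows, so rows that do not move let the fingers close. It gives the time, the measured TCP pose, the force, the opening and the grip force at its end, in the units of the state.
- env.observe(): the state, without advancing time (a new reading comes with each control period).
- env.grab_frame(name): name is "side" or "top" or "wrist"; returns a dict with "pixels" (384x512x3 uint8, red, green, blue), "fov_y" (degrees; the focal length in pixels is half the picture's height over the tangent of half this angle, whatever the lens; pixels are square), "cx", "cy" (the principal point, pixels), "rvec" (rotation vector, rad) and "tvec" (3), from world to camera coordinates, as OpenCV has them. Camera axes: x right, y down, z forward; pixel columns grow to the right and rows downward; lengths in m; the calibration is good to about 2 mm. A picture is of the moment at which its call begins. There is no depth.
- env.close_job(): hands the job in; it is judged then, once.
Trained networks look in the newest picture that a camera, given by its name, has taken for a name from the list of things; names that differ only in an ending like _2 or _b are one class to them, and where a whole thing is asked for, a point or a joint stands for the part that bears it (a point fixed in the world has none). Each returns a list of dicts, best first, with "score" (0 to 1); they miss things now and then, are a little off and sometimes report something else, mostly with a low value. They report only what shows in the picture. A call takes as long as a camera call. They do not tell look-alikes from the thing itself.
- env.look_for(query, camera): "bbox" ([centre column, centre row, width, height] in pixels, round what is visible of it).
The state is a dict: "time": time; "q": joint angles; "qvel": joint speeds; "effort": joint torques, N m; "tool_pos": TCP position; "tcp_rot": TCP orientation; "wrist_force": force on the tool from outside, world axes, zero at the start; "torque": the same for the moment, N m; "width": finger opening in m; "grip_force": force on a finger pad.
Only numpy, scipy, OpenCV 4.12 (cv2) and the standard library are available. Lean on these libraries where they do the work, as an engineer would, in place of code of your own. Each camera call takes 0.05 s, during which the arm holds its last target. There are 200 camera calls.

## Working session

There is one attempt and no reset: what is moved stays moved. The work goes in short steps, Python scripts to look and compute and a tool call to move; the robot and the scene stay as the last step left them, time stands still between calls to the robot, and variables do not carry over. Pictures are saved under pics/ and viewed, at most 11 in all, crops included, and the job is handed in when it is done.

Besides the shell and the picture viewer there is one more tool, called after "Emit:" as name(argument=value, ...) on one line, values as JSON. servo_tool: Moves the arm, as the interface text tells. Its arguments: {"type":"object","properties":{"motion":{"type":"array"},"jaw":{"type":"number"}},"required":["motion"]}

```bash
ls; mkdir -p pics
cat > h.py <<'E'
import numpy as np, cv2
from scipy.spatial.transform import Rotation as R
from workcell import env
def grab(n):
    f=env.grab_frame(n); f['f']=192/np.tan(np.radians(f['fov_y'])/2)
    f['Rm']=R.from_rotvec(f['rvec']).as_matrix(); f['K']=np.array([[f['f'],0,f['cx']],[0,f['f'],f['cy']],[0,0,1.]]); return f
def save(f,name): cv2.imwrite('pics/'+name,f['pixels'][:,:,::-1])
def ray(f,u,v,z):
    d=f['Rm'].T@np.linalg.solve(f['K'],[u,v,1.]); c=-f['Rm'].T@np.array(f['tvec']); return c+d*(z-c[2])/d[2]
def proj(f,p):
    q=f['K']@(f['Rm']@np.array(p,float)+f['tvec']); return q[:2]/q[2]
E
python3 - <<'E'
from h import *
for n in ('top','side'):
    f=grab(n); save(f,n+'0.png'); print(n,f['fov_y'],-f['Rm'].T@np.array(f['tvec']))
    for q in ('jig_a','unit_new','tray','timer_a'):
        for d in env.look_for(q,n): print(q,round(d['score'],2),np.round(d['bbox']))
print(env.grip_depth,env.observe()['tcp_rot'],env.observe()['time'])
import numpy as np
t=cv2.imread('pics/top0.png'); s=cv2.imread('pics/side0.png')
E
```

```text
pics
top 57.13512678172641 [ 0.42859947 -0.04868528  0.95846221]
jig_a 0.85 [260. 222.  33.  60.]
jig_a 0.73 [338. 226.  31.  60.]
jig_a 0.68 [298. 225.  32.  60.]
jig_a 0.64 [258. 239.  22.  18.]
unit_new 0.69 [258. 223.  31.  58.]
unit_new 0.67 [266. 157.  21.  20.]
unit_new 0.65 [304. 151.  24.  17.]
unit_new 0.61 [152. 205.  17.  15.]
unit_new 0.58 [219. 208.  18.  12.]
tray 0.65 [358. 162.  73.  46.]
tray 0.41 [338. 226.  28.  60.]
timer_a 0.74 [343. 242.  21.  18.]
timer_a 0.55 [258. 239.  16.  17.]
timer_a 0.52 [300. 240.  17.  12.]
side 46.5784828194096 [ 1.37420912 -0.15580591  0.92036971]
jig_a 0.97 [257. 201.  30.  54.]
jig_a 0.59 [182. 207.  32.  50.]
jig_a 0.58 [223. 202.  33.  58.]
unit_new 0.84 [221. 259.  20.  18.]
unit_new 0.76 [260. 250.  20.  23.]
unit_new 0.48 [301. 206.  10.  18.]
unit_new 0.34 [223. 204.  29.  59.]
tray 0.94 [167. 263.  79.  49.]
timer_a 0.67 [181. 189.  20.  16.]
timer_a 0.54 [219. 186.  10.  15.]
timer_a 0.47 [255. 180.  16.  15.]
-0.0187 [ 3.10832312e+00 -4.55141245e-01 -2.70813933e-05] 0.5
```

Run:
```python
import cv2
t=cv2.imread('pics/top0.png')[125:275,130:410]
s=cv2.imread('pics/side0.png')[150:300,110:390]
import numpy as np
cv2.imwrite('pics/both0.png',cv2.resize(np.vstack([t,s]),None,fx=2,fy=2,interpolation=cv2.INTER_CUBIC)) 
cv2.imwrite('pics/t.png',cv2.resize(t,None,fx=2.85,fy=2.85,interpolation=cv2.INTER_CUBIC))
```

```text
(no output)
```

View pics/both0.png

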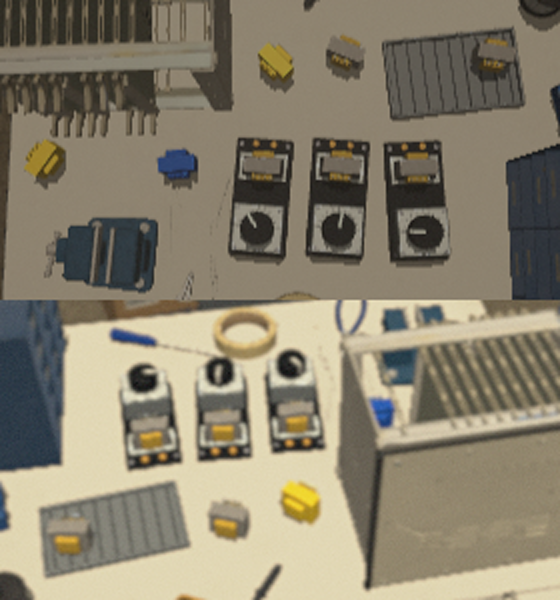

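The view shows three jigs. The right one, at top pixel (338,226), has its pointer at the left zero mark; the others are at (260,222) and (299,225) and point elsewhere. Candidates for the new unit in the top picture are the grey/orange one alone at (302,150), the one in the tray (376,152), yellow (267,156) and (152,205), and blue (219,207). I choose (302,150), which stands left of the tray.

Run:
```python
from h import *
f=grab('top')
def w(u,v,z): return np.round(ray(f,130+u/2,125+v/2,z),3)
print('nest_b',w(416,168,.045),'dial_b',w(424,231,.07),'new',w(345,48,.035),'tested',w(493,52,.035))
print('tray corners',[w(*c,.01)[:2].tolist() for c in((384,44),(514,30),(524,104),(393,118))])
print('jigs dials',w(257,229,.07),w(337,229,.07))
print('base b corners',[w(*c,.01)[:2].tolist() for c in((386,143),(438,140),(449,258),(392,261))])
print('box',w(508,160,.0),w(508,160,.2),w(556,85,.1),'rack',w(230,100,0), w(215,60,.3))
x0,y0=310,130
c=f['pixels'][y0:y0+140,x0-30:x0+90,::-1]
cv2.imwrite('pics/c1.png',cv2.resize(c,None,fx=4.2,fy=4.2,interpolation=cv2.INTER_CUBIC))
# side rays
g=grab('side')
def ws(u,v,z): return np.round(ray(g,110+u/2,150+(v-300)/2,z),3)
print('side: dial_b',ws(144,376,.07),'new',ws(230,510,.04),'tested',ws(68,528,.04),'tray',ws(42,507,.01),ws(178,484,.01),ws(188,545,.01),ws(47,574,.01))
print('boxedge side',ws(62,465,0),ws(55,320,.2),'rack',ws(370,585,0),ws(345,480,0))
save(g,'side1.png')
```

```text
nest_b [ 0.511 -0.214  0.045] dial_b [ 0.43  -0.217  0.07 ] new [ 0.673 -0.126  0.035] tested [ 0.666 -0.321  0.035]
tray corners [[0.685, -0.181], [0.703, -0.358], [0.6, -0.367], [0.582, -0.191]]
jigs dials [ 0.432 -0.01   0.07 ] [ 0.433 -0.11   0.07 ]
base b corners [[0.548, -0.181], [0.552, -0.251], [0.395, -0.26], [0.391, -0.186]]
box [ 0.526 -0.345  0.   ] [ 0.505 -0.283  0.2  ] [ 0.607 -0.376  0.1  ] rack [0.61  0.031 0.   ] [0.592 0.021 0.3  ]
side: dial_b [ 0.436 -0.218  0.07 ] new [ 0.669 -0.124  0.04 ] tested [ 0.664 -0.324  0.04 ] tray [ 0.6   -0.363  0.01 ] [ 0.59  -0.187  0.01 ] [ 0.691 -0.181  0.01 ] [ 0.706 -0.353  0.01 ]
boxedge side [ 0.521 -0.341  0.   ] [ 0.456 -0.316  0.2  ] rack [0.78  0.032 0.   ] [0.611 0.036 0.   ]
```

View pics/c1.png

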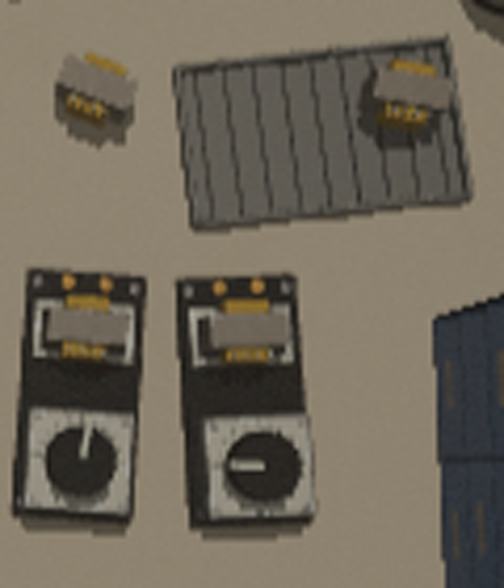

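View pics/side0.png

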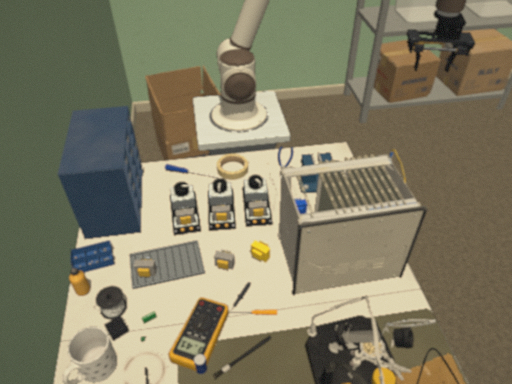

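The close crop confirms two things. The right jig's pointer is at left, on the zero mark, so it is jig_b. The lone grey unit is at crop (95,88) and the tray's left half is empty. A tall blue cabinet stands at right (y < -0.34), with a tall rack at left (y > 0.03, x > 0.6).

```bash
cat >> h.py <<'E'
def plan(p,yaw=None):
    s=env.observe(); M=R.from_rotvec(s['tcp_rot']).as_matrix(); t=s['tool_pos']
    y0=np.arctan2(M[1,0],M[0,0])
    print('t',round(s['time'],2),'pos',np.round(t,4),'yaw',round(y0,3),'q6',round(s['q'][5],2),'w',round(s['width'],4))
    if yaw is not None:
        d=(yaw-y0+np.pi)%(2*np.pi)-np.pi; print(' turn z share',round(-d/np.pi,4)); M=R.from_euler('z',yaw).as_matrix()@np.diag([1,-1,-1])
    print(' shift shares after turn',np.round(M.T@(np.array(p)-t)/.12,3),'world',np.round(np.array(p)-t,4))
E
python3 -c "
from h import *
plan([.44,-.2,.25])"
```

```text
t 0.6 pos [0.1792 0.5987 0.2225] yaw -0.291 q6 -0.26 w 0.0869
 shift shares after turn [ 3.991  5.753 -0.229] world [ 0.2608 -0.7987  0.0275]
```

Emit:
servo_tool(motion=[[0.2, 0.288, -0.02, 0, 0, 0], [0.2, 0.288, -0.02, 0, 0, 0], [0.2, 0.288, -0.02, 0, 0, 0], [0.2, 0.288, -0.02, 0, 0, 0], [0.2, 0.288, -0.02, 0, 0, 0], [0.2, 0.288, -0.02, 0, 0, 0], [0.2, 0.288, -0.02, 0, 0, 0], [0.2, 0.288, -0.02, 0, 0, 0], [0.2, 0.288, -0.02, 0, 0, 0], [0.2, 0.288, -0.02, 0, 0, 0]], jaw=1)

```text
time: 1.85
tool_pos: [0.3102, 0.1976, 0.247]
tcp_rot: [-3.108, 0.454, -0.001]
wrist_force: [1.3, -0.1, 0.0]
width: 0.0871
grip_force: 0.0
```

Emit:
servo_tool(motion=[[0.2, 0.288, 0, 0, 0, -0.015], [0.2, 0.288, 0, 0, 0, -0.015], [0.2, 0.288, 0, 0, 0, -0.015], [0.2, 0.288, 0, 0, 0, -0.015], [0.2, 0.288, 0, 0, 0, -0.015], [0.2, 0.288, 0, 0, 0, -0.015], [0.2, 0.288, 0, 0, 0, -0.017], [0.2, 0.288, 0, 0, 0, 0], [0.2, 0.288, 0, 0, 0, 0], [0.2, 0.288, 0, 0, 0, 0], [0, 0, 0, 0, 0, 0], [0, 0, 0, 0, 0, 0]])

```text
time: 3.35
tool_pos: [0.5157, -0.1644, 0.2463]
tcp_rot: [-3.14, -0.071, 0.001]
wrist_force: [-1.0, 0.3, 0.1]
width: 0.0869
grip_force: 0.0
```

```bash
python3 -c "
from h import *
plan([.45,-.21,.25],.045)
f=grab('wrist'); save(f,'w1.png'); print(f['fov_y'],-f['Rm'].T@np.array(f['tvec']))
"
```

```text
t 3.35 pos [ 0.5157 -0.1644  0.2463] yaw 0.045 q6 1.62 w 0.0869
 turn z share -0.0
 shift shares after turn [-0.564  0.355 -0.031] world [-0.0657 -0.0456  0.0037]
69.31542830004481 [ 0.59755815 -0.15973786  0.40651142]
```

View pics/w1.png

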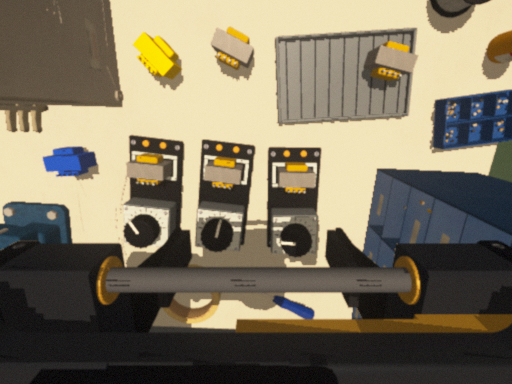

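The wrist view shows jig_b at right: its unit at (297,177) and its dial at (296,240) with the pointer left. The new unit is at (232,47), the tray spans (276..415, 30..122), and the tested unit is at (395,60).

```bash
python3 -c "
import cv2
t=cv2.imread('pics/w1.png')[22:258,200:424]
cv2.imwrite('pics/w1c.png',cv2.resize(t,None,fx=2.5,fy=2.5,interpolation=cv2.INTER_CUBIC))"
```

```text
(no output)
```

View pics/w1c.png

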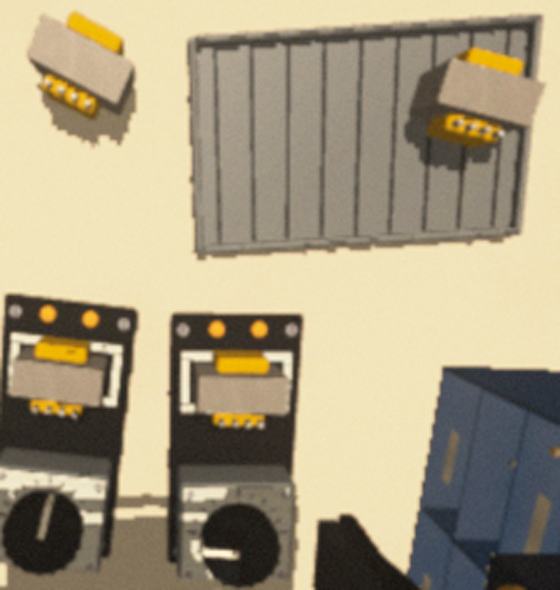

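Run:
```python
from h import *
f=grab('wrist')
def w(u,v,z): return ray(f,200+u/2.5,22+v/2.5,z)
for n,u,v,z in [('baseTL',172,317,.01),('baseTR',302,315,.01),('unitTL',198,375,.05),('unitTR',291,375,.05),('frOL',181,353,.015),('frOR',300,351,.015),('dial',240,545,.07),('ptr',202,553,.07),
 ('new1',47,14,.04),('new2',135,66,.04),('new3',122,102,.04),('new4',29,55,.04),
 ('tr1',190,39,.01),('tr2',541,16,.01),('tr3',520,233,.01),('tr4',197,255,.01),('te1',458,57,.043),('te2',543,83,.043),('dA',43,531,.07)]:
    print(n,np.round(w(u,v,z)[:2],4))
s=env.observe();print('tcp px',proj(f,s['tool_pos']),proj(f,s['tool_pos']+[0,0,.02]))
```

```text
baseTL [ 0.5469 -0.1769]
baseTR [ 0.5514 -0.2505]
unitTL [ 0.5225 -0.1904]
unitTR [ 0.5247 -0.2391]
frOL [ 0.5274 -0.1829]
frOR [ 0.5317 -0.2505]
dial [ 0.4356 -0.2174]
ptr [ 0.4299 -0.1975]
new1 [ 0.6879 -0.1094]
new2 [ 0.6681 -0.1512]
new3 [ 0.6522 -0.1456]
new4 [ 0.6704 -0.101 ]
tr1 [ 0.6875 -0.1779]
tr2 [ 0.7059 -0.3539]
tr3 [ 0.6014 -0.3649]
tr4 [ 0.5816 -0.1887]
te1 [ 0.6783 -0.3025]
te2 [ 0.6692 -0.3447]
dA [ 0.4389 -0.1124]
tcp px [259.29901045 245.44192928] [259.44438608 261.70003738]
```

```bash
python3 -c "
from h import *
plan([.512,-.215,.08],.055)"
```

```text
t 3.45 pos [ 0.5156 -0.1639  0.2468] yaw 0.046 q6 1.63 w 0.087
 turn z share -0.0028
 shift shares after turn [-0.054  0.424  1.39 ] world [-0.0036 -0.0511 -0.1668]
```

Emit:
servo_tool(motion=[[-0.027, 0.212, 0, 0, 0, -0.0028], [-0.027, 0.212, 0, 0, 0, 0], [0, 0, 0.35, 0, 0, 0], [0, 0, 0.35, 0, 0, 0], [0, 0, 0.35, 0, 0, 0], [0, 0, 0.34, 0, 0, 0], [0, 0, 0, 0, 0, 0]])

```text
time: 4.32
tool_pos: [0.5097, -0.2145, 0.0776]
tcp_rot: [-3.139, -0.086, 0.011]
wrist_force: [-0.6, -0.1, 1.0]
width: 0.0868
grip_force: 0.0
```

```bash
python3 -c "
from h import *
plan([.512,-.215,.022],.055)
f=grab('wrist'); save(f,'w2.png')
cv2.imwrite('pics/w2c.png',cv2.resize(f['pixels'][0:300,100:500,::-1],None,fx=2,fy=2,interpolation=cv2.INTER_CUBIC))"
```

```text
t 4.33 pos [ 0.5097 -0.2145  0.0776] yaw 0.055 q6 1.73 w 0.0868
 turn z share 0.0
 shift shares after turn [0.019 0.005 0.463] world [ 0.0023 -0.0005 -0.0556]
```

View pics/w2c.png

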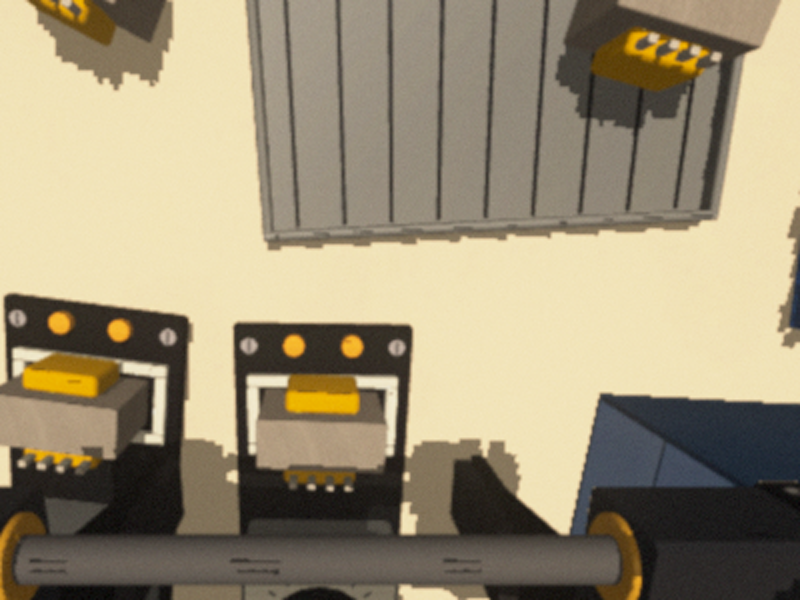

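The unit sits squarely between the fingers (crop (320,440)) and the frame's front edge is at crop row 375. I'll compute the nest from this view.

Run:
```python
from h import *
f=grab('wrist')
for n,u,v,z in [('baseL',235,324,.01),('baseR',411,326,.01),('frOL',247,375,.015),('frOR',398,376,.015),('frIL',257,388,.01),('frIR',388,388,.01),('unitFL',258,418,.05),('unitFR',386,418,.05),('unitBL',256,470,.05),('unitBR',387,470,.05),('tr4',266,243,.01),('tr3',718,217,.01)]:
    print(n,np.round(ray(f,100+u/2,v/2,z)[:2],4))
```

```text
baseL [ 0.551 -0.178]
baseR [ 0.5543 -0.2514]
frOL [ 0.5306 -0.184 ]
frOR [ 0.5338 -0.2473]
frIL [ 0.5237 -0.1879]
frIR [ 0.5268 -0.2444]
unitFL [ 0.5245 -0.1923]
unitFR [ 0.5271 -0.2387]
unitBL [ 0.5038 -0.192 ]
unitBR [ 0.5065 -0.241 ]
tr4 [ 0.5844 -0.19  ]
tr3 [ 0.6043 -0.3678]
```

Emit:
servo_tool(motion=[[0.01, 0, 0.16, 0, 0, 0], [0.01, 0, 0.15, 0, 0, 0], [0, 0, 0.15, 0, 0, 0], [0, 0, 0, 0, 0, 0]])

```text
time: 4.92
tool_pos: [0.5153, -0.2155, 0.0258]
tcp_rot: [3.14, 0.086, 0.002]
wrist_force: [0.5, -0.4, -0.0]
width: 0.0868
grip_force: 0.0
```

Emit:
servo_tool(motion=[[0, 0, 0, 0, 0, 0], [0, 0, 0, 0, 0, 0], [0, 0, 0, 0, 0, 0], [0, 0, 0, 0, 0, 0], [0, 0, 0, 0, 0, 0]], jaw=0)

```text
time: 5.55
tool_pos: [0.5147, -0.2156, 0.0247]
tcp_rot: [3.14, 0.085, 0.0]
wrist_force: [-0.2, -0.0, 1.2]
width: 0.0478
grip_force: 29.8
```

Emit:
servo_tool(motion=[[0, 0, -0.1, 0, 0, 0], [0, 0, -0.2, 0, 0, 0], [0, 0, -0.3, 0, 0, 0], [0, 0, -0.1, 0, 0, 0], [0.2, 0, 0, 0, 0, -0.008], [0.3, 0, 0, 0, 0, -0.008], [0.3, 0, 0, 0, 0, 0], [0.2, 0, 0, 0, 0, 0], [0, 0, 0, 0, 0, 0]])

```text
time: 6.68
tool_pos: [0.6347, -0.2046, 0.1065]
tcp_rot: [-3.136, -0.164, 0.003]
wrist_force: [-0.3, 0.3, -3.0]
width: 0.0477
grip_force: 29.8
```

```bash
python3 -c "
from h import *
plan([.641,-.2265,.021],.104)"
```

```text
t 6.67 pos [ 0.6347 -0.2046  0.1065] yaw 0.105 q6 1.75 w 0.0477
 turn z share 0.0002
 shift shares after turn [0.033 0.187 0.713] world [ 0.0063 -0.0219 -0.0855]
```

Emit:
servo_tool(motion=[[0.033, 0.187, 0, 0, 0, 0], [0, 0, 0.25, 0, 0, 0], [0, 0, 0.25, 0, 0, 0], [0, 0, 0.15, 0, 0, 0], [0, 0, 0.05, 0, 0, 0], [0, 0, 0.015, 0, 0, 0], [0, 0, 0, 0, 0, 0], [0, 0, 0, 0, 0, 0]])

```text
time: 7.68
tool_pos: [0.6411, -0.2271, 0.0239]
tcp_rot: [3.137, 0.164, 0.003]
wrist_force: [0.1, 0.4, -2.4]
width: 0.0477
grip_force: 29.8
```

Emit:
servo_tool(motion=[[0, 0, 0.02, 0, 0, 0], [0, 0, 0.015, 0, 0, 0], [0, 0, 0.01, 0, 0, 0], [0, 0, 0, 0, 0, 0]])

```text
time: 8.18
tool_pos: [0.6404, -0.2269, 0.0177]
tcp_rot: [3.137, 0.164, -0.0]
wrist_force: [-1.5, 0.9, -0.6]
width: 0.0476
grip_force: 29.8
```

Emit:
servo_tool(motion=[[0, 0, 0.005, 0, 0, 0], [0, 0, 0, 0, 0, 0]])

```text
time: 8.43
tool_pos: [0.6404, -0.227, 0.0177]
tcp_rot: [3.137, 0.164, 0.0]
wrist_force: [-2.7, 1.8, 5.1]
width: 0.0478
grip_force: 29.8
```

Emit:
servo_tool(motion=[[0, 0, 0, 0, 0, 0], [0, 0, 0, 0, 0, 0], [0, 0, 0, 0, 0, 0], [0, 0, 0, 0, 0, 0]], jaw=0.75)

```text
time: 8.93
tool_pos: [0.6405, -0.2271, 0.0165]
tcp_rot: [3.137, 0.164, 0.0]
wrist_force: [-0.0, 0.1, -0.0]
width: 0.0649
grip_force: 0.0
```

Emit:
servo_tool(motion=[[0, 0, -0.1, 0, 0, 0], [0, 0, -0.25, 0, 0, 0], [0, 0, -0.35, 0, 0, 0], [0, 0, 0, 0, 0, 0], [0, 0, 0, 0, 0, 0]])

```text
time: 9.55
tool_pos: [0.6402, -0.2269, 0.1012]
tcp_rot: [-3.137, -0.164, -0.001]
wrist_force: [0.0, 0.5, -0.3]
width: 0.0654
grip_force: 0.0
```

```bash
python3 -c "
from h import *
plan([.6695,-.127,.1],-.42)
f=grab('top'); save(f,'top2.png'); g=grab('wrist'); save(g,'w3.png')
a=cv2.resize(f['pixels'][125:265,230:410],None,fx=2.2,fy=2.2,interpolation=cv2.INTER_CUBIC)
b=g['pixels'][:300,:400]
h=np.zeros((310,800,3),np.uint8); h[:308,:396]=a; h[:300,400:]=b; cv2.imwrite('pics/m3.png',h[:,:,::-1])"
```

```text
t 9.55 pos [ 0.6402 -0.2269  0.1012] yaw 0.104 q6 1.78 w 0.0654
 turn z share 0.1668
 shift shares after turn [-0.117 -0.86   0.01 ] world [ 0.0293  0.0999 -0.0012]
```

View pics/m3.png

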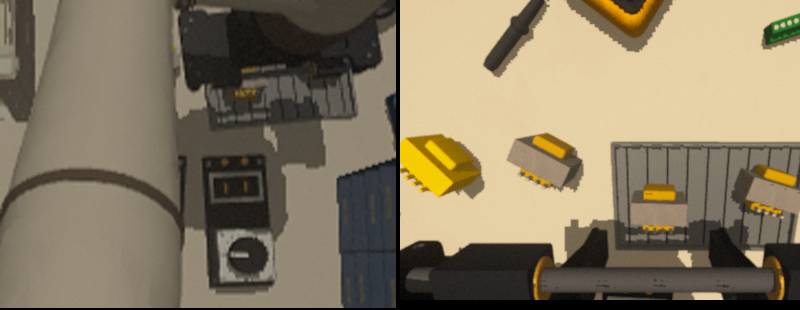

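unit_b stands in the tray at (259,208 in the right panel) and the jig_b nest is empty. The new unit is at (144,160), next to the yellow look-alike at (40,165).

Emit:
servo_tool(motion=[[0, 0, -0.05, 0, 0, 0.0417], [0, 0, 0, 0, 0, 0.0417], [0, 0, 0, 0, 0, 0.0417], [0, 0, 0, 0, 0, 0.0417], [-0.04, -0.29, 0, 0, 0, 0], [-0.04, -0.29, 0, 0, 0, 0], [-0.04, -0.28, 0, 0, 0, 0], [0, 0, 0, 0, 0, 0], [0, 0, 0, 0, 0, 0]])

```text
time: 10.78
tool_pos: [0.6687, -0.1271, 0.1058]
tcp_rot: [3.072, -0.654, -0.003]
wrist_force: [0.4, -0.7, 0.2]
width: 0.0657
grip_force: 0.0
```

```bash
python3 -c "
from h import *
plan([.6695,-.127,.0147],-.42)
f=grab('wrist'); save(f,'w4.png')
cv2.imwrite('pics/w4c.png',cv2.resize(f['pixels'][90:300,100:420,::-1],None,fx=2.5,fy=2.5,interpolation=cv2.INTER_CUBIC))"
```

```text
t 10.78 pos [ 0.6687 -0.1271  0.1058] yaw -0.42 q6 1.1 w 0.0657
 turn z share 0.0001
 shift shares after turn [ 0.006 -0.004  0.759] world [ 0.0008  0.0001 -0.0911]
```

View pics/w4c.png

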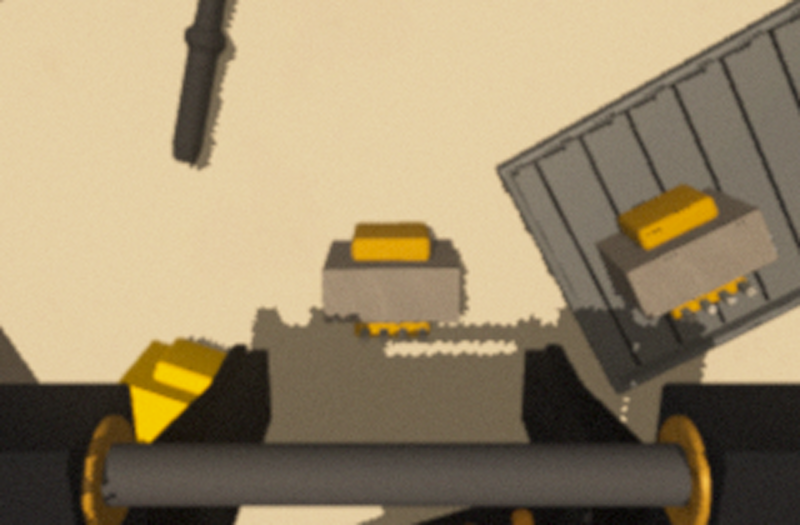

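Run:
```python
from h import *
f=grab('wrist'); s=env.observe(); M=R.from_rotvec(s['tcp_rot']).as_matrix()
P=[]
for n,u,v,z in [('FL',326,268,.04),('FR',460,268,.04),('BL',323,320,.04),('BR',463,320,.04),('yelR',225,358,.03),('yelTop',190,342,.03)]:
    p=ray(f,100+u/2.5,90+v/2.5,z); P.append(p); print(n,np.round(p[:2],4),'tool',np.round(M.T@(p-s['tool_pos'])*1000,1))
print(np.mean(P[:4],0))
```

```text
FL [ 0.6889 -0.1096] tool [ 11.  -24.9  66.2]
FR [ 0.6703 -0.1514] tool [11.1 20.8 66.2]
BL [ 0.6722 -0.1004] tool [ -8.  -26.5  66.2]
BR [ 0.6523 -0.1451] tool [-8.  22.4 66.2]
yelR [ 0.6703 -0.058 ] tool [-27.1 -64.4  76.2]
yelTop [ 0.6812 -0.0493] tool [-20.6 -76.8  76.2]
[ 0.67092416 -0.12662968  0.04      ]
```

Emit:
servo_tool(motion=[[0.0125, -0.017, 0.2, 0, 0, 0], [0, 0, 0.25, 0, 0, 0], [0, 0, 0.2, 0, 0, 0], [0, 0, 0.105, 0, 0, 0], [0, 0, 0, 0, 0, 0], [0, 0, 0, 0, 0, 0]])

```text
time: 11.62
tool_pos: [0.6724, -0.126, 0.0174]
tcp_rot: [-3.073, 0.654, -0.003]
wrist_force: [-0.7, -0.3, 0.7]
width: 0.0655
grip_force: 0.0
```

Emit:
servo_tool(motion=[[0, 0, 0, 0, 0, 0], [0, 0, 0, 0, 0, 0], [0, 0, 0, 0, 0, 0], [0, 0, 0, 0, 0, 0]], jaw=0)

```text
time: 12.12
tool_pos: [0.6716, -0.1258, 0.0168]
tcp_rot: [3.073, -0.654, 0.001]
wrist_force: [-1.3, -0.4, 3.7]
width: 0.0475
grip_force: 30.0
```

Emit:
servo_tool(motion=[[0, 0, -0.1, 0, 0, 0], [0, 0, -0.25, 0, 0, 0], [0, 0, -0.35, 0, 0, 0], [0, 0, 0, 0, 0, -0.0375], [0, 0, 0, 0, 0, -0.0375], [0, 0, 0, 0, 0, -0.0375], [0, 0, 0, 0, 0, -0.0375], [0, 0, 0, 0, 0, 0]])

```text
time: 13.12
tool_pos: [0.6709, -0.1254, 0.0994]
tcp_rot: [-3.14, -0.078, 0.002]
wrist_force: [-0.2, 0.0, -4.0]
width: 0.0479
grip_force: 30.0
```

```bash
python3 -c "
from h import *
plan([.5130,-.2155,.1],.05)"
```

```text
t 13.12 pos [ 0.6709 -0.1254  0.0994] yaw 0.05 q6 1.57 w 0.0479
 turn z share -0.0
 shift shares after turn [-1.352  0.684 -0.005] world [-0.1579 -0.0901  0.0006]
```

Emit:
servo_tool(motion=[[-0.27, 0.137, 0, 0, 0, 0], [-0.27, 0.137, 0, 0, 0, 0], [-0.27, 0.137, 0, 0, 0, 0], [-0.27, 0.137, 0, 0, 0, 0], [-0.264, 0.137, 0, 0, 0, 0], [0, 0, 0.2, 0, 0, 0], [0, 0, 0.15, 0, 0, 0], [0, 0, 0, 0, 0, 0], [0, 0, 0, 0, 0, 0]])

```text
time: 14.25
tool_pos: [0.5155, -0.2162, 0.0589]
tcp_rot: [3.14, 0.081, 0.002]
wrist_force: [0.5, -0.1, -3.2]
width: 0.0478
grip_force: 30.0
```

```bash
python3 -c "
from h import *
plan([.514,-.2157,.0268],.05)
f=grab('wrist'); save(f,'w5.png')
cv2.imwrite('pics/w5c.png',cv2.resize(f['pixels'][140:290,160:360,::-1],None,fx=4,fy=4,interpolation=cv2.INTER_CUBIC))"
```

```text
t 14.25 pos [ 0.5155 -0.2162  0.0589] yaw 0.051 q6 1.73 w 0.0478
 turn z share 0.0004
 shift shares after turn [-0.012 -0.004  0.267] world [-0.0015  0.0005 -0.0321]
```

View pics/w5c.png

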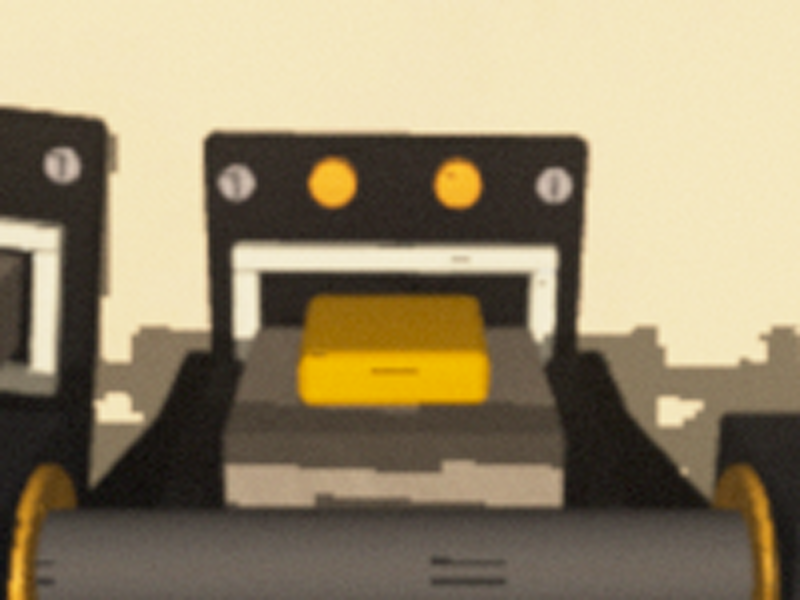

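Run:
```python
from h import *
f=grab('wrist'); s=env.observe(); M=R.from_rotvec(s['tcp_rot']).as_matrix()
for n,u,v,z in [('baseL',207,133,.01),('baseR',587,137,.01),('frOL',232,244,.015),('frOR',558,246,.015),('frIL',259,272,.015),('frIR',531,272,.015),('botL',248,330,.0421),('botR',545,330,.0421),('topL',222,430,.0821),('topR',566,430,.0821)]:
    p=ray(f,160+u/4,140+v/4,z); print(n,np.round(p[:2],4),'tool',np.round(M.T@(p-s['tool_pos'])*1000,1))
for x in (9,10,11):
  for z in (.0421,.0821):
    p=s['tool_pos']+M@np.array([x/1000,0,0]); p[2]=z; q=proj(f,p); print(x,z,(q-[160,140])*4)
```

```text
baseL [ 0.55   -0.1778] tool [ 36.2 -36.6  49.2]
baseR [ 0.5529 -0.2508] tool [35.5 36.5 49.2]
frOL [ 0.5294 -0.1835] tool [ 15.4 -31.9  44.1]
frOR [ 0.5323 -0.2465] tool [15.  31.1 44.2]
frIL [ 0.5239 -0.1888] tool [  9.7 -26.9  44.1]
frIR [ 0.5267 -0.2417] tool [ 9.7 26.1 44.2]
botL [ 0.523 -0.19 ] tool [  8.7 -25.7  17. ]
botR [ 0.5256 -0.241 ] tool [ 8.7 25.3 17.1]
topL [ 0.5247 -0.1913] tool [ 10.5 -24.3 -23. ]
topR [ 0.5271 -0.2384] tool [ 10.5  22.9 -22.9]
9 0.0421 [397.70706799 328.66796371]
9 0.0821 [399.25884597 439.38909821]
10 0.0421 [397.71641997 323.25224891]
10 0.0821 [399.27353279 432.82748111]
11 0.0421 [397.72580078 317.81983655]
11 0.0821 [399.28827628 426.24054669]
```

The frame sits centred sideways and 2.7 mm behind the held unit, so I'll shift back and lower.

Emit:
servo_tool(motion=[[-0.0225, 0, 0, 0, 0, 0], [0, 0, 0.1, 0, 0, 0], [0, 0, 0.08, 0, 0, 0], [0, 0, 0.03, 0, 0, 0], [0, 0, 0.02, 0, 0, 0], [0, 0, 0, 0, 0, 0], [0, 0, 0, 0, 0, 0]])

```text
time: 15.22
tool_pos: [0.5123, -0.2163, 0.0308]
tcp_rot: [3.14, 0.081, 0.001]
wrist_force: [0.6, 0.2, -4.4]
width: 0.0474
grip_force: 30.0
```

Emit:
servo_tool(motion=[[0, 0, 0.015, 0, 0, 0], [0, 0, 0.01, 0, 0, 0], [0, 0, 0.01, 0, 0, 0], [0, 0, 0, 0, 0, 0], [0, 0, 0, 0, 0, 0]])

```text
time: 15.85
tool_pos: [0.512, -0.2162, 0.0268]
tcp_rot: [3.14, 0.081, 0.0]
wrist_force: [-1.9, 0.9, 2.1]
width: 0.048
grip_force: 30.0
```

Contact came exactly at the expected height (0.0268), so it is down. Releasing.

Emit:
servo_tool(motion=[[0, 0, 0, 0, 0, 0], [0, 0, 0, 0, 0, 0], [0, 0, 0, 0, 0, 0], [0, 0, 0, 0, 0, 0]], jaw=0.75)

```text
time: 16.35
tool_pos: [0.5121, -0.2163, 0.0264]
tcp_rot: [3.14, 0.081, 0.0]
wrist_force: [0.3, -0.0, -0.2]
width: 0.0646
grip_force: 0.0
```

Emit:
servo_tool(motion=[[0, 0, -0.15, 0, 0, 0], [0, 0, -0.3, 0, 0, 0], [0, 0, -0.4, 0, 0, 0], [-0.25, 0, -0.1, 0, 0, 0], [-0.43, 0, 0, 0, 0, 0], [0, 0, 0, 0, 0, 0]])

```text
time: 17.1
tool_pos: [0.4268, -0.2202, 0.1404]
tcp_rot: [-3.14, -0.079, 0.003]
wrist_force: [1.0, 0.1, -0.7]
width: 0.0657
grip_force: 0.0
```

```bash
python3 -c "
from h import *
plan([.4305,-.2195,.055],.05)
f=grab('wrist'); save(f,'w6.png'); t=grab('top'); save(t,'t6.png')
a=cv2.resize(f['pixels'][100:300,160:360],None,fx=3,fy=3,interpolation=cv2.INTER_CUBIC)
cv2.imwrite('pics/w6c.png',a[:,:,::-1])
for q in ('timer_b','unit_new'):
  for d in env.look_for(q,'wrist'): print(q,d)
"
```

```text
t 17.1 pos [ 0.4268 -0.2202  0.1404] yaw 0.05 q6 1.76 w 0.0657
 turn z share 0.0
 shift shares after turn [ 0.031 -0.004  0.712] world [ 0.0037  0.0007 -0.0854]
timer_b {'bbox': [30.1, 184.2, 56.1, 51.3], 'score': 0.98}
timer_b {'bbox': [139.7, 194.0, 54.9, 48.8], 'score': 0.72}
timer_b {'bbox': [257.2, 200.2, 48.0, 50.3], 'score': 0.63}
unit_new {'bbox': [259.4, 107.4, 53.9, 47.9], 'score': 0.76}
unit_new {'bbox': [259.6, 143.5, 77.6, 160.6], 'score': 0.75}
```

View pics/w6c.png

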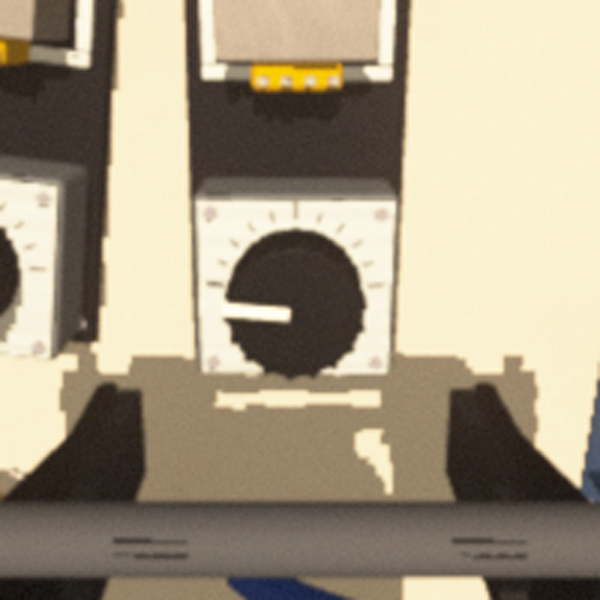

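Dial centre is at crop (296,309), pointer left at zero; the new unit sits in the frame between its walls (crop (300,40)).

Run:
```python
from h import *
f=grab('wrist'); s=env.observe(); M=R.from_rotvec(s['tcp_rot']).as_matrix()
for n,u,v,z in [('dial',296,309,.07),('L',227,309,.07),('R',366,309,.07),('B',296,377,.07),('T',296,249,.07),('cTL',196,196,.046),('cTR',396,196,.046),('cBL',203,373,.046),('frBL',201,80,.015),('frBR',393,80,.015)]:
    p=ray(f,160+u/3,100+v/3,z); print(n,np.round(p[:2],4),'tool',np.round(M.T@(p-s['tool_pos'])*1000,1))
```

```text
dial [ 0.4367 -0.2199] tool [ 5.  -0.3 70.4]
L [ 0.4356 -0.1998] tool [  5.  -20.5  70.4]
R [ 0.4377 -0.2403] tool [ 5.  20.1 70.4]
B [ 0.4152 -0.221 ] tool [-16.5  -0.3  70.4]
T [ 0.4547 -0.2189] tool [23.  -0.4 70.4]
cTL [ 0.4639 -0.1876] tool [ 33.8 -31.2  94.4]
cTR [ 0.4671 -0.2493] tool [33.8 30.6 94.4]
cBL [ 0.4049 -0.1909] tool [-25.2 -31.   94.3]
frBL [ 0.497  -0.1852] tool [ 67.1 -31.9 125.4]
frBR [ 0.5004 -0.249 ] tool [ 67.1  32.  125.4]
```

Emit:
servo_tool(motion=[[0.032, -0.002, 0.2, 0, 0, 0], [0, 0, 0.25, 0, 0, 0], [0, 0, 0.2, 0, 0, 0], [0, 0, 0.1, 0, 0, 0], [0, 0, 0, 0, 0, 0], [0, 0, 0, 0, 0, 0]])

```text
time: 18.1
tool_pos: [0.4353, -0.2202, 0.0511]
tcp_rot: [3.14, 0.082, 0.003]
wrist_force: [-0.3, 0.2, -0.6]
width: 0.0655
grip_force: 0.0
```

Emit:
servo_tool(motion=[[0, 0, 0, 0, 0, 0], [0, 0, 0, 0, 0, 0], [0, 0, 0, 0, 0, 0], [0, 0, 0, 0, 0, 0], [0, 0, 0, 0, 0, 0]], jaw=0)

```text
time: 18.73
tool_pos: [0.4344, -0.2197, 0.0506]
tcp_rot: [-3.14, -0.081, -0.0]
wrist_force: [-0.7, 4.4, 4.0]
width: 0.0404
grip_force: 30.0
```

Emit:
servo_tool(motion=[[0, 0, 0, 0, 0, 0.04], [0, 0, 0, 0, 0, 0.04], [0, 0, 0, 0, 0, 0.04], [0, 0, 0, 0, 0, 0.04], [0, 0, 0, 0, 0, 0.04], [0, 0, 0, 0, 0, 0.04], [0, 0, 0, 0, 0, 0.04], [0, 0, 0, 0, 0, 0.04]])

```text
time: 19.73
tool_pos: [0.4323, -0.2236, 0.0506]
tcp_rot: [2.784, -1.442, -0.003]
wrist_force: [-6.5, -20.2, 1.8]
width: 0.0401
grip_force: 30.0
```

Emit:
servo_tool(motion=[[0.016, 0.021, 0, 0, 0, 0], [0, 0, 0, 0, 0, 0]])

```text
time: 19.98
tool_pos: [0.4323, -0.224, 0.0506]
tcp_rot: [2.789, -1.442, -0.002]
wrist_force: [-2.3, -3.7, 5.2]
width: 0.0405
grip_force: 30.0
```

Emit:
servo_tool(motion=[[0, 0, 0, 0, 0, 0.04], [0, 0, 0, 0, 0, 0.04], [0, 0, 0, 0, 0, 0.04], [0, 0, 0, 0, 0, 0.04], [0, 0, 0, 0, 0, 0.04], [0, 0, 0, 0, 0, 0.04]])

```text
time: 20.72
tool_pos: [0.4287, -0.2247, 0.0505]
tcp_rot: [2.055, -2.365, -0.008]
wrist_force: [-10.5, -10.6, 10.5]
width: 0.0402
grip_force: 30.0
```

Emit:
servo_tool(motion=[[0.009, 0.007, -0.005, 0, 0, 0], [0, 0.005, 0, 0, 0, 0.04], [0, 0.005, 0, 0, 0, 0.04], [0, 0.005, 0, 0, 0, 0.04], [0, 0.005, 0, 0, 0, 0.04], [0, 0.005, 0, 0, 0, 0.04]])

```text
time: 21.48
tool_pos: [0.4258, -0.2235, 0.0506]
tcp_rot: [1.223, -2.886, -0.005]
wrist_force: [-7.5, -3.6, 6.5]
width: 0.0403
grip_force: 30.0
```

Emit:
servo_tool(motion=[[0, 0.005, 0, 0, 0, 0.04], [0, 0.005, 0, 0, 0, 0.04], [0, 0.005, 0, 0, 0, 0.04], [0, 0.005, 0, 0, 0, 0.03]])

```text
time: 21.98
tool_pos: [0.4245, -0.2214, 0.0506]
tcp_rot: [0.517, -3.091, -0.002]
wrist_force: [-7.1, -3.8, 6.7]
width: 0.0403
grip_force: 30.0
```

```bash
python3 -c "
from h import *
plan([.4305,-.2195,.055])
s=env.observe(); print(s['wrist_force'],s['torque'],s['q'])"
```

```text
t 21.98 pos [ 0.4245 -0.2214  0.0506] yaw -2.81 q6 -1.1 w 0.0403
 shift shares after turn [-0.052 -0.001 -0.037] world [0.006  0.0019 0.0044]
[-7.11569978 -3.76503319  6.71034383] [-1.25666873  1.90924565  0.08689668] [-0.13966599  0.35327557 -0.55953651  0.00195996 -0.66589886 -1.10115908]
```

Emit:
servo_tool(motion=[[0, 0.005, 0, 0, 0, 0.03], [0, 0.003, 0, 0, 0, 0.02], [0, 0, 0, 0, 0, 0.015], [0, 0, 0, 0, 0, 0.015], [0, 0, 0, 0, 0, 0]])

```text
time: 22.6
tool_pos: [0.4262, -0.2201, 0.0506]
tcp_rot: [0.133, -3.135, -0.0]
wrist_force: [-5.1, -1.4, 3.4]
width: 0.0403
grip_force: 30.0
```

```bash
python3 -c "
from h import *
plan([.4305,-.2195,.055])
s=env.observe(); print(s['wrist_force'],s['torque'])"
```

```text
t 22.6 pos [ 0.4262 -0.2201  0.0506] yaw -3.057 q6 -1.35 w 0.0403
 shift shares after turn [-0.036  0.002 -0.036] world [0.0043 0.0006 0.0044]
[-5.09632121 -1.41924324  3.44091093] [-0.4144929   1.26336997  0.42674431]
```

Emit:
servo_tool(motion=[[0, 0, 0, 0, 0, 0], [0, 0, 0, 0, 0, 0], [0, 0, 0, 0, 0, 0], [0, 0, 0, 0, 0, 0]], jaw=0.75)

```text
time: 23.1
tool_pos: [0.4285, -0.22, 0.051]
tcp_rot: [-0.13, 3.138, -0.0]
wrist_force: [0.3, -0.4, -0.3]
width: 0.0641
grip_force: 0.0
```

Emit:
servo_tool(motion=[[0, 0, -0.15, 0, 0, 0], [0, 0, -0.3, 0, 0, 0], [0, 0, -0.4, 0, 0, 0], [0, 0, -0.4, 0, 0, 0], [0, 0, -0.4, 0, 0, 0], [0.4, -0.3, 0, 0, 0, 0], [0.4, -0.3, 0, 0, 0, 0], [0, -0.4, 0, 0, 0, 0], [0, -0.4, 0, 0, 0, 0], [0, 0, 0, 0, 0, 0], [0, 0, 0, 0, 0, 0]])

```text
time: 24.48
tool_pos: [0.346, -0.395, 0.2485]
tcp_rot: [0.129, -3.138, -0.001]
wrist_force: [0.0, 0.7, -0.3]
width: 0.0653
grip_force: 0.0
```

```bash
python3 -c "
from h import *
plan([.4305,-.2195,.055])
f=grab('top'); s=grab('side')
a=cv2.resize(f['pixels'][120:270,230:400],None,fx=2.35,fy=2.35,interpolation=cv2.INTER_CUBIC)[:352,:400]
b=cv2.resize(s['pixels'][160:310,110:280],None,fx=2.35,fy=2.35,interpolation=cv2.INTER_CUBIC)[:352,:400]
cv2.imwrite('pics/fin.png',np.hstack([a,b])[:,:,::-1])"
```

```text
t 24.48 pos [ 0.346  -0.395   0.2485] yaw -3.059 q6 -0.95 w 0.0653
 shift shares after turn [-0.823  1.398  1.613] world [ 0.0845  0.1755 -0.1935]
```

View pics/fin.png

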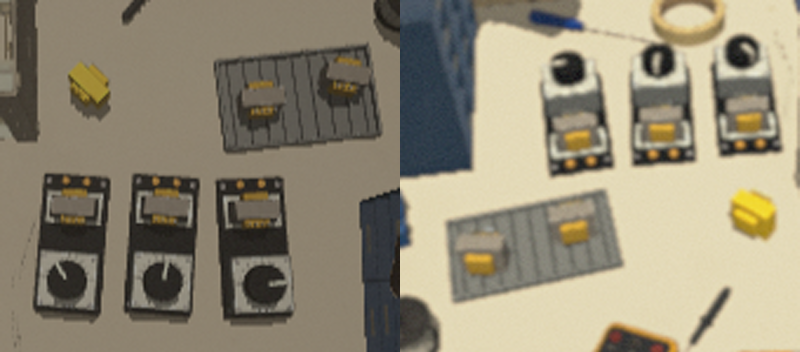

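The final view shows jig_b's pointer now at right (crop (285,283)), the stop. The new unit is in the frame at (253,208), unit_b is upright in the tray at (263,97), and the tested unit and the other two jigs are unchanged. The arm is hanging near the cabinet, so I'll move it clear before handing in.

Emit:
servo_tool(motion=[[0, 0, -0.2, 0, 0, 0], [0, 0.4, 0, 0, 0, 0], [0, 0.4, 0, 0, 0, 0], [0, 0.4, 0, 0, 0, 0], [0, 0, 0, 0, 0, 0], [0, 0, 0, 0, 0, 0], [0, 0, 0, 0, 0, 0]])

```text
time: 25.45
tool_pos: [0.3345, -0.2523, 0.2729]
tcp_rot: [0.129, -3.139, 0.0]
wrist_force: [-0.5, -0.3, 0.1]
width: 0.0649
grip_force: 0.0
```

```bash
python3 -c "
from h import *
s=env.observe(); print(s['tool_pos'],s['wrist_force']); print(env.close_job())"
```

```text
[ 0.33448434 -0.25227814  0.27292817] [-0.49946543 -0.26695007  0.12917759]
the job is handed in; nothing more can be done
None
```

I handed the job in at about 25 s with no verdict returned: unit_b stands upright in the tray, the new transformer is seated in jig_b's frame, and timer_b is wound to its stop (by the last pictures and the force readings).

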